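# Isolate the open pump and point out its union

## Task

Both pumps on the twin-pump board are to come off; one feed valve is already shut, the other is still open (its red lever lies along the pipe). With a fingertip, push the open valve's lever round to fully shut, square across the pipe, and leave the other valve as it is. Then show the apprentice which union is now safe to undo: point straight down at the middle of the big union nut between that valve and its pump, fingertips about two centimetres above it, hold still there for three seconds without touching it, and finish still pointing; pick nothing up and leave the loose things where they lie.

Things in the scene. Friction and masses are not known exactly. Their poses are not given: they have to be found in the camera images.
- pump_board: plywood board, 245 (its x) x 430 (its y) x 18 mm, fixed, carrying two equal pump runs, 65 mm either side of its middle. Origin: centre of its underside. Its y axis runs along the pipes, from the grey feed header (-y end, robot's right) to the two white pumps (+y end). Over the table: header top 73 mm, pumps 107 mm, all else under 97 mm
- run_a: the pump run that starts OPEN (front or back place, by chance), fixed. Origin: on the board's top (z 18 mm), under its lever's pivot; axes as the board's. Along +y: brass ball valve (to 34 mm), white union (48 to 100 mm), pump (110 to 235 mm). Along -y: 22 mm grey pipe to the header; axis 37 mm, the clip under the lever 51 mm above the board
- run_b: the other pump run, built the same, whose valve is already shut; leave it alone. Origin and axes as run_a.
- valve_a_lever (a joint): angle of run_a's red lever about its upright pivot: 0 = along the pipe, towards the header (-y of the run) = open; 1.57 = across it, along the run's +x (away from the robot) = shut, at its stop. It shuts anticlockwise seen from above. Starts at 0 to 0.25. Friction 0.15 N m, no spring: it stays where it is left
- valve_b_lever (a joint): angle of run_b's red lever, same meaning; starts shut (1.52 to 1.57) and must stay shut
- pivot_a (a point): point on the pivot axis of run_a's lever, at the height of the lever's top face (96 mm above the table)
- lever_a_tip (a point): on the centre line of run_a's lever, 2 mm from its free end, 83 mm from the pivot axis, moving with it. The lever is a flat bar 17 mm wide and 2.5 mm thick; from 30 mm to 85 mm from the pivot it is level and free underneath, its underside 94 mm and its top 96 mm above the table
- nut_a_top (a point): middle of the top of run_a's union nut (the widest, 40 mm thick middle part of the white union), 78 mm from the lever's pivot along the run's +y, 75 mm above the table; its z axis is up
- union_a: run_a's white plastic union, 40 mm thick, 51 mm long along the pipe, fixed. Origin: centre of its underside, 35 mm above the table
- union_b: run_b's union, the same
- spanner: chromed adjustable spanner, 41x183x12 mm, lying loose on the table to the right of the board. Origin: centre of its underside
- ptfe: roll of white thread tape, 51x51x14 mm, lying loose on the board between the two runs, near the header. Origin: centre of its underside
- spare_nipple: brass hex nipple, 25x47x22 mm, lying loose on the board between the two runs, near the unions. Origin: centre of its underside

How it is judged:
By the outcome, as a careful person would: the job done as asked, in the order asked, and still so for the second after the job is handed in, with the robot touching nothing.
It also fails if it takes over 48 s, if anything falls off the work surface, if the arm or the gripper's body presses on something with over 40 N, if the wrist force passes 120 N, or if a joint passes its speed limit or range.

## Robot

A 6-joint arm with a two-finger parallel gripper is mounted at the origin on a cart in front of the work surface, level with it; the furniture and walls round the work are solid. World frame = base frame: x ahead of the robot, y to its left, z up, the work surface at z = 0. Lengths are in m, angles in rad, forces in N, time in s.
With the tool pointing down it reaches from about 0.3 to 0.775 m from the base axis. Payload 14.6 kg.
Tool frame: the origin (TCP) lies at the very end of the fingers, on their centre line; the grasp point (between the pads) lies 19 mm behind it; z points along the fingers, y is the line along which they close (so a half turn about z gives the same grasp; the last joint's range is limited). The gripper opens to 94 mm and grips with 3 to 60 N. Pads are 16 mm wide; open, the fingers measure 119 mm over their backs; the gripper's body (75 mm by 177 mm) begins 78 mm behind the grasp point.
Start: joints at [1.067, 0.3, 1.521, -0, 1.321, -0.067], TCP at [0.233, 0.498, 0.205] pointing down, gripper open.
Joint ranges: [-3.03, 3.03], [-0.79, 2.21], [0.23, 2.52], [-1.04, 4.18], [0, 3.07], [-2.55, 2.55]. Speed limits (rad/s): [2.22, 2.22, 2.57, 3.14, 3.14, 3.14].

## Interface

Orientations are given as [roll, pitch, yaw] about the fixed x, y, z axes, in that order (R = Rz(yaw) Ry(pitch) Rx(roll)).
In Python, from station import ctrl gives the robot as it stands.
- The arm moves only by the shell command python3 -m pendant 'ROWS' [OPENING] [FORCE]. ROWS is JSON, a list of rows, each a list of 2 entries, a list of its own where there are three numbers: the shift along the world's x, y, z in cm, then the turn about the world's z in rad. A call has 1 to 20 rows; each row shifts and turns the commanded pose from where the row before left it; what a row does not reach is not made up. A row lasts 1/12 s, in which the tool goes at most 41.7 mm and 7.16 degrees, less where a joint would pass 70% of its speed; a pose out of reach is approached as far as the arm can. A call is refused whole if a number of a shift passes 4.17 or a number of a turn 0.125, either way. A call with a gripper value outside its range is refused whole. OPENING is the opening, from 0 (shut) to 1 (fully open), set as the call begins (- or left out, the last holds). The fingers move at their own pace and stop on an object; FORCE is the grip in N (left out, the last holds). Time passes only in rows, so rows that do not move let the fingers close. It gives the time, the measured TCP pose, the force, the opening and the grip force at its end, in the units of the state.
- ctrl.get_obs(): the state, without advancing time (a new reading comes with each control period).
- ctrl.camera(name): name is "side" or "top"; returns a dict with "color" (400x640x3 uint8, red, green, blue), "intrinsics" (3x3 intrinsics, pixels), "k1" (the pictures are not rectified: a ray, as slopes to the right and down, at radius r is drawn at 1 + k1 r^2 times it, then the intrinsics apply), "camera_from_world" (4x4, takes a point from world to camera coordinates). Camera axes: x right, y down, z forward; pixel columns grow to the right and rows downward; lengths in m; the calibration is good to about 2 mm. A picture is of the moment at which its call begins. There is no depth.
- ctrl.hand_in(): hands the job in; it is judged then, once.
The state is a dict: "time_s": time; "qpos": joint angles; "joint_vel": joint speeds; "tau": joint torques, N m; "ee_pos": TCP position; "eef_rot": TCP orientation; "force": force on the tool from outside, world axes, zero at the start; "moment": the same for the moment, N m; "grip_width": finger opening in m; "grip_force": force on a finger pad.
Only numpy, scipy, OpenCV 4.12 (cv2) and the standard library are available. Lean on these libraries where they do the work, as an engineer would, in place of code of your own. Each camera call takes 0.05 s, during which the arm holds its last target. There are 200 camera calls.

## Working session

There is one attempt and no reset: what is moved stays moved. The work goes in short steps, Python scripts to look and compute and a shell command to move; the robot and the scene stay as the last step left them, time stands still between calls to the robot, and variables do not carry over. Pictures are saved under pics/ and viewed, at most 10 in all, crops included, and the job is handed in when it is done.

```bash
mkdir -p pics
cat > h.py <<'E'
import numpy as np, cv2
from station import ctrl
def shot(name,fn):
    c=ctrl.camera(name); cv2.imwrite(fn,c["color"][:,:,::-1]); return c
def ray(c,u,v):
    K=np.array(c["intrinsics"]);d=cv2.undistortPoints(np.array([[[u,v]]],float),K,np.array([c["k1"],0,0,0.]))[0,0]
    T=np.array(c["camera_from_world"]);R=T[:3,:3];return -R.T@T[:3,3],R.T@np.array([d[0],d[1],1])
def onz(c,u,v,z):
    o,d=ray(c,u,v);return o+d*(z-o[2])/d[2]
def proj(c,p):
    T=np.array(c["camera_from_world"]);q=T[:3,:3]@np.array(p)+T[:3,3]
    s=q[:2]/q[2];s=s*(1+c["k1"]*(s@s));K=np.array(c["intrinsics"]);return K[:2,:2]@s+K[:2,2]
E
python3 - <<'E'
from h import *
for n in("top","side"):
    c=shot(n,f"pics/{n}0.png")
    print(n,onz(c,320,200,0.09),ray(c,320,200)[0])
    hsv=cv2.cvtColor(c["color"],cv2.COLOR_RGB2HSV)
    m=((hsv[...,0]<8)|(hsv[...,0]>172))&(hsv[...,1]>140)&(hsv[...,2]>70)
    nn,l,s,ce=cv2.connectedComponentsWithStats(m.astype(np.uint8))
    for i in range(1,nn):
        if s[i,4]>40:
            p=np.argwhere(l==i)[:,::-1].astype(np.int32)
            print(s[i],ce[i],[onz(c,*q,.096)[:2].round(4).tolist() for q in cv2.boxPoints(cv2.minAreaRect(p))])
E
```

```text
top [ 0.49097201 -0.08821529  0.09      ] [ 0.3363752  -0.10154687  1.05099848]
[278 157  37  10 185] [297.58918919 161.3027027 ] [[0.5904, 0.0175], [0.6025, -0.0737], [0.5873, -0.0757], [0.5752, 0.0153]]
[274 181   8  38 197] [277.78172589 198.29441624] [[0.447, 0.026], [0.5401, 0.0218], [0.5391, 0.0067], [0.446, 0.0112]]
[475 243  15  94 900] [481.10111111 286.96111111] [[0.1699, -0.4336], [0.3824, -0.4647], [0.3803, -0.4931], [0.1682, -0.461]]
[330 290  21  34 126] [338.56349206 307.05555556] [[0.2038, -0.1029], [0.2787, -0.1478], [0.2729, -0.1583], [0.1981, -0.1133]]
[346 291   9  39 129] [351.56589147 311.34108527] [[0.1863, -0.1451], [0.2718, -0.1629], [0.2695, -0.1759], [0.1841, -0.1579]]
side [ 0.479199   -0.11787589  0.09      ] [0.35867822 0.80774517 0.57518451]
[375 167  64  14 413] [406.33414044 173.38498789] [[0.354, -0.2776], [0.3528, -0.329], [0.1831, -0.3039], [0.1903, -0.255]]
[260 203  12  26 163] [265.66257669 214.44785276] [[0.5905, 0.0352], [0.6052, -0.0803], [0.5856, -0.0735], [0.573, 0.0405]]
[284 223  43  12 146] [303.84246575 228.10958904] [[0.5388, 0.0213], [0.5406, -0.0009], [0.4465, 0.0284], [0.4466, 0.0493]]
[404 225  41  17 298] [423.86912752 231.19127517] [[0.2885, 0.0147], [0.28, -0.0386], [0.2004, -0.0084], [0.2123, 0.0417]]
[598 346   7   8  42] [600.80952381 348.97619048] [[0.0151, 0.2961], [0.0062, 0.295], [0.0121, 0.3092], [0.0207, 0.3103]]
```

View pics/top0.png

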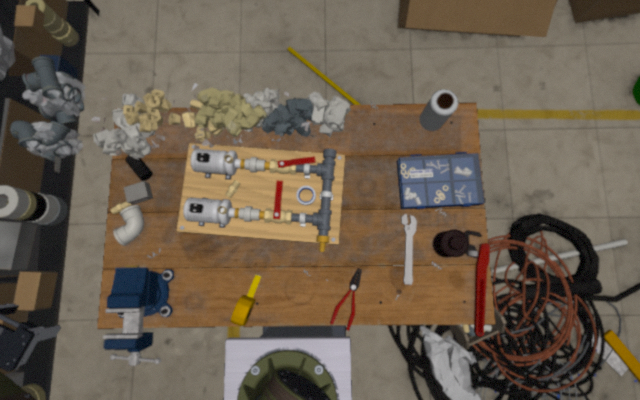

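View pics/side0.png

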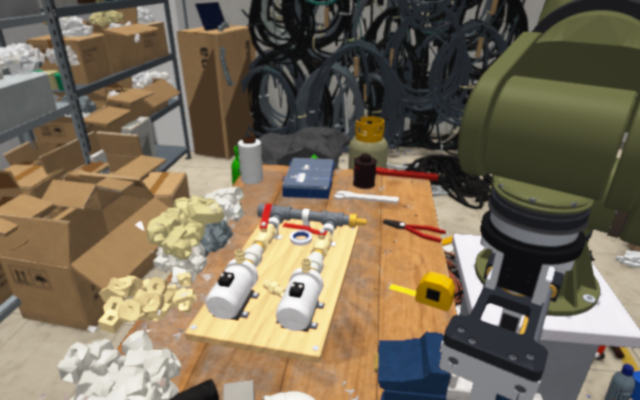

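The top view shows the board at about (178..345, 145..242). The back run's red lever (278..315, 157..166) lies along the pipe, so that valve is open and is run_a. The front run's lever (278, 181..219) lies across, so it is shut. The side view agrees. Next I'll refine the run axis and nut position, and close the gripper while I move.

Run:
```python
from h import *
print(ctrl.get_obs()["eef_rot"])
c=ctrl.camera("top");im=c["color"][:,:,::-1]
# lever ends -> pivots
Rb=np.array([[.447,.026],[.5401,.0218],[.5391,.0067],[.446,.0112]]);Ra=np.array([[.5904,.0175],[.6025,-.0737],[.5873,-.0757],[.5752,.0153]])
ta,ba=(Ra[1]+Ra[2])/2,(Ra[0]+Ra[3])/2; tb,bb=(Rb[1]+Rb[2])/2,(Rb[0]+Rb[3])/2
u=lambda v:v/np.hypot(*v)
pa=ta-.085*u(ta-ba);pb=tb-.085*u(tb-bb);print("pivots",pa,pb,"psi",np.arctan2((pa-pb)[1],(pa-pb)[0]))
hsv=cv2.cvtColor(c["color"],cv2.COLOR_RGB2HSV)
cv=cv2.Canny(cv2.cvtColor(im,cv2.COLOR_BGR2GRAY),60,150)
# board edges by Lab b + brightness
m=((hsv[...,0]>10)&(hsv[...,0]<26)&(hsv[...,2]>165)&(hsv[...,1]>50)).astype(np.uint8)
m[:135]=0;m[250:]=0;m[:,:172]=0;m[:,352:]=0
m=cv2.morphologyEx(m,cv2.MORPH_OPEN,np.ones((3,3)))
p=np.argwhere(m)[:,::-1]
w=np.array([onz(c,*q,.018)[:2] for q in p],np.float32)
print("board rect",cv2.minAreaRect(w),len(p))
cr=cv2.resize(im[140:250,172:352],None,fx=4.4,fy=4.4,interpolation=cv2.INTER_CUBIC)
for psi,col in((-.03,(255,0,0)),(-.06,(0,255,0))):
  for pv in(pa,pb):
    for d,z in((0,.096),(.058,.075),(.078,.075),(.098,.075)):
      q=proj(c,[pv[0]-d*np.sin(psi),pv[1]+d*np.cos(psi),z])
      cv2.circle(cr,tuple(int(t) for t in ((q-[172,140]+.5)*4.4)),3,col,1)
cv2.imwrite("pics/crop.png",cr)
```

```text
[-3.14048759e+00 -5.55538319e-05  2.70478609e+00]
pivots [0.58370849 0.00956002] [0.45469263 0.01821721] psi -0.06700132721385021
board rect ((0.5259201526641846, 0.06808844208717346), (0.42552751302719116, 0.24134807288646698), 84.82836151123047) 7363
```

View pics/crop.png

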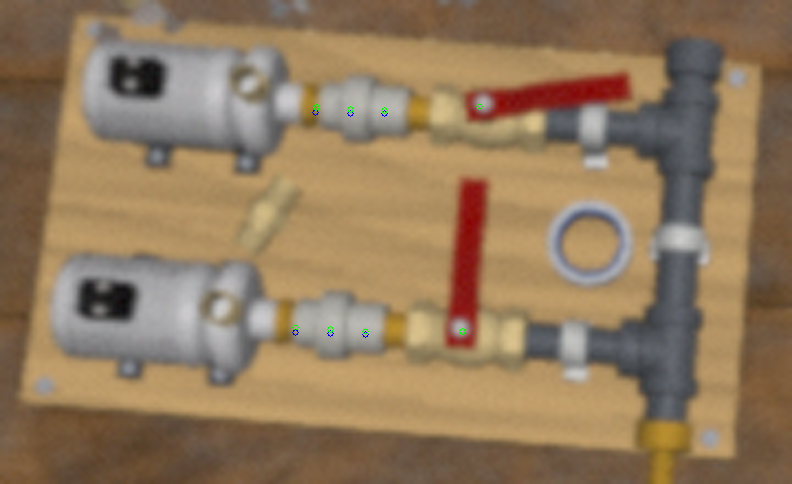

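```bash
python3 -m pendant '[[[1.65,-2.76,0],0.022],[[1.65,-2.76,0],0.022],[[1.65,-2.76,0],0.022],[[1.65,-2.76,0],0.022],[[1.65,-2.76,0],0.022],[[1.65,-2.76,0],0.022],[[1.65,-2.76,0],0.022],[[1.65,-2.76,0],0.022],[[1.65,-2.76,0],0.022],[[1.65,-2.76,0],0.022],[[1.65,-2.76,0],0.022],[[1.65,-2.76,0],0.022],[[1.65,-2.76,0],0.022],[[1.65,-2.76,0],0.022],[[1.65,-2.76,0],0.022],[[1.65,-2.76,0],0.022],[[1.65,-2.76,0],0.022],[[1.65,-2.76,0],0.022],[[1.65,-2.76,0],0.022],[[1.65,-2.76,0],0.022]]' 0 10
python3 -m pendant '[[[0,0,-2],0],[[0,0,-2],0],[[0,0,-2],0],[[0,0,-2],0],[[0,0,-1],0],[[0,0,0],0],[[0,0,0],0]]'
python3 - <<'E'
from h import *
c=shot("side","pics/s1.png")
im=cv2.imread("pics/s1.png")[180:330,190:370]
cv2.imwrite("pics/s1c.png",cv2.resize(im,None,fx=4,fy=4,interpolation=cv2.INTER_CUBIC))
for n,p in dict(piv=(.5837,.0096,.096),nut=(.5895,.0873,.075)).items(): print(n,(proj(c,p)-[190,180])*4)
E
```

```text
time_s: 1.82
ee_pos: [0.5631, -0.0552, 0.2052]
eef_rot: [3.141, -0.0, -3.137]
force: [0.4, 0.7, 0.5]
grip_width: 0.0004
grip_force: 0.0
time_s: 2.4
ee_pos: [0.5628, -0.0536, 0.1158]
eef_rot: [3.142, -0.0, -3.138]
force: [0.8, -0.0, -0.3]
grip_width: 0.0004
grip_force: 0.0
piv [297.12845834 165.81290867]
nut [251.32486156 277.35495182]
```

View pics/s1c.png

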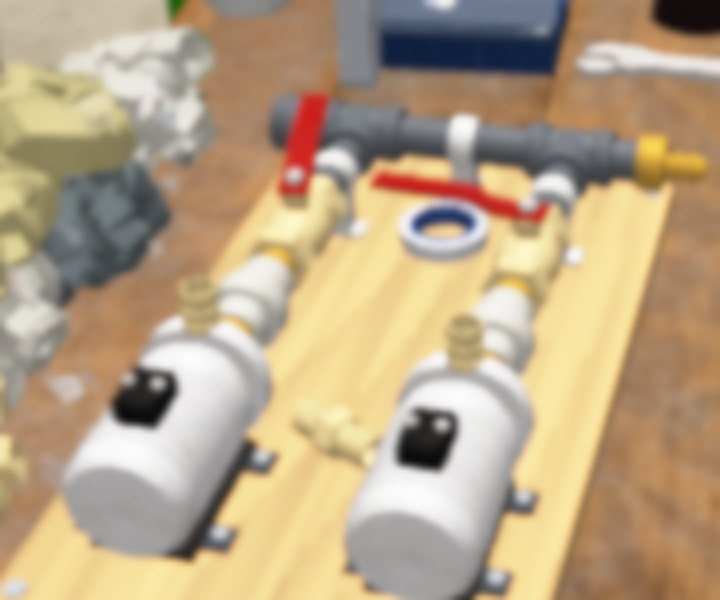

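The side crop shows the fingertip as a grey post ending at (357, 83), clear of lever A. The pivot screw is at (295, 177), a few pixels from my prediction, so I'll triangulate to check.

Run:
```python
from h import *
s=ctrl.camera("side");t=ctrl.camera("top")
print("tcp in crop",(proj(s,ctrl.get_obs()["ee_pos"])-[190,180])*4)
def tri(a,b):
    (o,d),(p,e)=ray(t,*a),ray(s,*b);k=np.linalg.lstsq(np.c_[d,-e],p-o,rcond=None)[0]
    x,y=o+d*k[0],p+e*k[1];return (x+y)/2,np.linalg.norm(x-y)
T=lambda x,y:(172+x/4.4-.4,140+y/4.4-.4)
S=lambda x,y:(190+x/4-.4,180+y/4-.4)
print("pivA",tri(T(484,104),S(295,177)),"pivB",tri(T(461,328),S(530,205)))
for z in(.096,):print("side pivA,B on z",onz(s,*S(295,177),z),onz(s,*S(530,205),z), "top",onz(t,*T(484,104),z),onz(t,*T(461,328),z))
g=cv2.cvtColor(t["color"],cv2.COLOR_RGB2BGR)[140:250,172:352]
cv2.imwrite("pics/t1c.png",cv2.resize(g,None,fx=4.4,fy=4.4,interpolation=cv2.INTER_CUBIC));print("tcp top",(proj(t,ctrl.get_obs()["ee_pos"])-[172,140])*4.4)
```

```text
tcp in crop [357.5359433   80.41709864]
pivA (array([0.58659955, 0.00783806, 0.08872418]), np.float64(5.7790269731373346e-05)) pivB (array([0.45686112, 0.01991183, 0.08908395]), np.float64(0.0006479282914818997))
side pivA,B on z [0.58322138 0.01979297 0.096     ] [0.45513952 0.0311743  0.096     ] top [0.58467815 0.00700688 0.096     ] [0.4563187  0.01905764 0.096     ]
tcp top [586.94616556 128.76214318]
```

Two-view triangulation gives pivot A at (0.5866, 0.0078), a board yaw of about -0.09 (agreeing with the board outline) and the nut at about (0.5935, 0.0855). Next I'll descend beside the lever and push it along the arc.

```bash
python3 -m pendant '[[[0,-0.2,-1.1],0],[[0,-0.2,-1.1],0],[[0,-0.2,-1.1],0],[[0,0,0],0],[[0.6,0,0],0],[[0.6,0,0],0],[[0.6,0,0],0],[[0.6,0,0],0],[[0.6,0,0],0],[[0.3,0,0],0],[[0.7,0.2,0],0],[[0.7,0.2,0],0],[[0.7,0.2,0],0],[[0,0,0],0]]'
python3 -m pendant '[[[0.65,0.45,0],0],[[0.65,0.5,0],0],[[0.65,0.5,0],0],[[0.3,0.4,0],0],[[0.3,0.4,0],0],[[0.3,0.4,0],0],[[0,0,0],0]]'
```

```text
time_s: 3.72
ee_pos: [0.6181, -0.0534, 0.0825]
eef_rot: [-3.141, 0.001, -3.138]
force: [-0.7, -0.1, 0.6]
grip_width: 0.0006
grip_force: 0.2
time_s: 4.3
ee_pos: [0.6457, -0.0263, 0.0825]
eef_rot: [3.141, 0.001, -3.138]
force: [0.4, -0.5, -0.3]
grip_width: 0.0002
grip_force: 0.1
```

Run:
```python
from h import *
c=shot("side","pics/s2.png");cv2.imwrite("pics/s2c.png",cv2.resize(cv2.imread("pics/s2.png")[180:330,190:370],None,fx=4,fy=4,interpolation=cv2.INTER_CUBIC))
```

```text
(no output)
```

View pics/s2c.png

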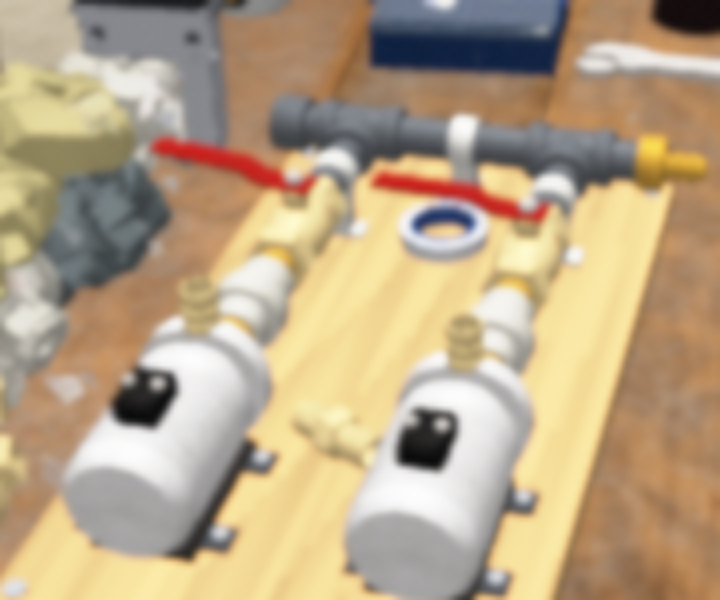

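The lever at (155..310, 145..190) has swung to nearly square across the pipe. I'll push slowly on to the stop, watching the force.

```bash
python3 -m pendant '[[[0.1,0.2,0],0],[[0.1,0.2,0],0],[[0.1,0.2,0],0],[[0,0,0],0]]'
python3 -m pendant '[[[0,0.15,0],0],[[0,0.15,0],0],[[0,0,0],0]]'
```

```text
time_s: 4.68
ee_pos: [0.6483, -0.0209, 0.0825]
eef_rot: [-3.142, 0.0, -3.138]
force: [-0.9, -1.1, -0.9]
grip_width: 0.0005
grip_force: 0.5
time_s: 4.93
ee_pos: [0.6486, -0.0184, 0.0827]
eef_rot: [-3.141, 0.001, -3.139]
force: [1.2, -3.5, -1.0]
grip_width: 0.0006
grip_force: 1.9
```

```bash
python3 -m pendant '[[[0,0.15,0],0],[[0,0.15,0],0],[[0,0,0],0]]'
python3 -m pendant '[[[0,0.15,0],0],[[0,0.15,0],0],[[0,0,0],0]]'
```

```text
time_s: 5.18
ee_pos: [0.6487, -0.0174, 0.0827]
eef_rot: [-3.138, 0.002, -3.139]
force: [2.3, -15.3, -1.8]
grip_width: 0.0005
grip_force: 7.7
time_s: 5.43
ee_pos: [0.6488, -0.0165, 0.0828]
eef_rot: [-3.135, 0.002, -3.14]
force: [2.6, -27.9, -1.9]
grip_width: 0.0002
grip_force: 13.8
```

The force rose to 28 N with hardly any motion, so the lever is on its stop. I'll back off and rise.

```bash
python3 -m pendant '[[[0,-1,0],0],[[0,-1,0],0],[[0,-1,0],0],[[0,0,2],0],[[0,0,2.5],0],[[0,0,2.5],0],[[0,0,2],0],[[0,0,0],0],[[0,0,0],0]]'
python3 - <<'E'
from h import *
c=shot("side","pics/s3.png");cv2.imwrite("pics/s3c.png",cv2.resize(cv2.imread("pics/s3.png")[180:330,190:370],None,fx=4,fy=4,interpolation=cv2.INTER_CUBIC))
hsv=cv2.cvtColor(c["color"],cv2.COLOR_RGB2HSV)
m=((hsv[...,0]<8)|(hsv[...,0]>172))&(hsv[...,1]>140)&(hsv[...,2]>70)
n,l,s,ce=cv2.connectedComponentsWithStats(m.astype(np.uint8))
for i in range(1,n):
    if s[i,4]>60 and 200<s[i,0]<350: print(s[i],ce[i])
psi=-.09
for d in(0,-.1):
    a=psi+d;print(d,(proj(c,[.5866+.083*np.cos(a),.0078+.083*np.sin(a),.096])-[190,180])*4)
E
```

```text
time_s: 6.18
ee_pos: [0.6485, -0.0422, 0.1732]
eef_rot: [3.141, 0.002, -3.138]
force: [0.3, -1.5, -1.1]
grip_width: 0.0008
grip_force: 0.0
[227 217  41  11 176] [246.15340909 221.38068182]
[284 223  43  12 147] [303.72789116 228.07482993]
0 [148.97522266 146.71312036]
-0.1 [155.67402039 139.58098592]
```

View pics/s3c.png

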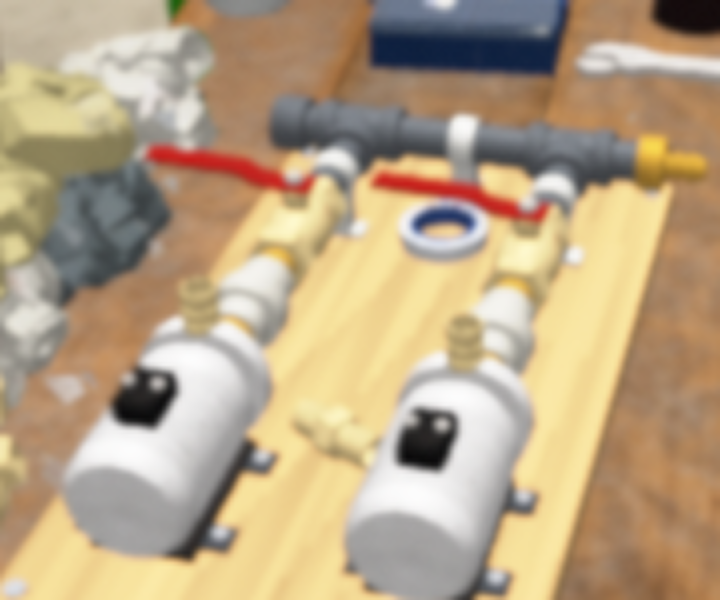

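Lever A (150..310, 150..190) is now parallel to shut lever B. On to the nut.

```bash
python3 -m pendant '[[[-0.92,2.13,0],0],[[-0.92,2.13,0],0],[[-0.92,2.13,0],0],[[-0.92,2.13,0],0],[[-0.92,2.13,0],0],[[-0.92,2.13,0],0],[[0,0,0],0],[[0,0,-2],0],[[0,0,-2],0],[[0,0,-2],0],[[0,0,-1],0],[[0,0,-0.8],0],[[0,0,0],0],[[0,0,0],0],[[0,0,0],0]]'
python3 - <<'E'
from h import *
c=shot("side","pics/s4.png");cv2.imwrite("pics/s4c.png",cv2.resize(cv2.imread("pics/s4.png")[180:330,190:370],None,fx=4,fy=4,interpolation=cv2.INTER_CUBIC))
print((proj(c,ctrl.get_obs()["ee_pos"])-[190,180])*4,(proj(c,[.5935,.0855,.075])-[190,180])*4)
E
```

```text
time_s: 7.48
ee_pos: [0.5935, 0.0856, 0.0954]
eef_rot: [3.141, 0.001, -3.138]
force: [0.8, 0.7, -0.1]
grip_width: 0.0006
grip_force: 0.0
[241.64543704 240.94296121] [244.58771192 274.79591831]
```

View pics/s4c.png

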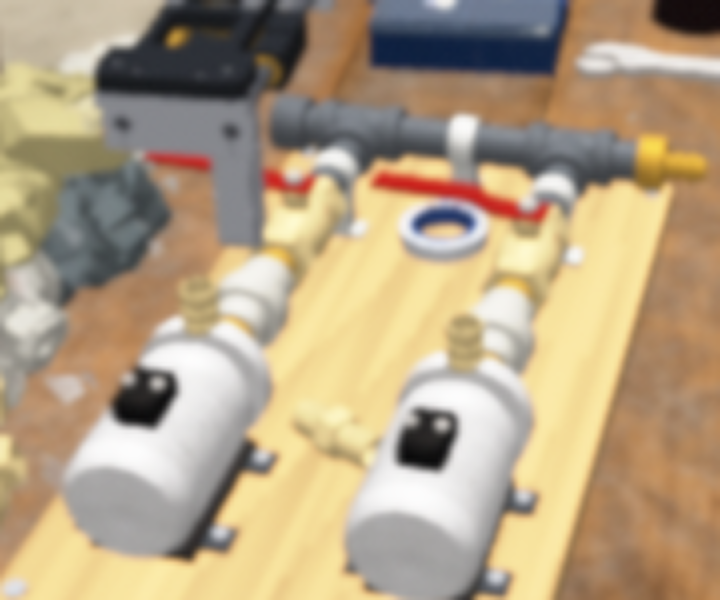

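The fingers end at (240, 243), straight above the back union's nut, whose top is at about (245, 275). Hold for more than 3 s.

```bash
Z='[[[0,0,0],0],[[0,0,0],0]]'
python3 -m pendant '[[[0,0,0],0],[[0,0,0],0],[[0,0,0],0],[[0,0,0],0],[[0,0,0],0],[[0,0,0],0],[[0,0,0],0],[[0,0,0],0],[[0,0,0],0],[[0,0,0],0],[[0,0,0],0],[[0,0,0],0],[[0,0,0],0],[[0,0,0],0],[[0,0,0],0],[[0,0,0],0],[[0,0,0],0],[[0,0,0],0],[[0,0,0],0],[[0,0,0],0]]'
python3 -m pendant '[[[0,0,0],0],[[0,0,0],0],[[0,0,0],0],[[0,0,0],0],[[0,0,0],0],[[0,0,0],0],[[0,0,0],0],[[0,0,0],0],[[0,0,0],0],[[0,0,0],0],[[0,0,0],0],[[0,0,0],0],[[0,0,0],0],[[0,0,0],0],[[0,0,0],0],[[0,0,0],0],[[0,0,0],0],[[0,0,0],0],[[0,0,0],0],[[0,0,0],0]]'
python3 -m pendant '[[[0,0,0],0],[[0,0,0],0],[[0,0,0],0],[[0,0,0],0],[[0,0,0],0],[[0,0,0],0],[[0,0,0],0],[[0,0,0],0],[[0,0,0],0],[[0,0,0],0]]'
python3 -c "
from station import ctrl
print(ctrl.hand_in())"
```

```text
time_s: 9.2
ee_pos: [0.593, 0.0857, 0.0944]
eef_rot: [3.142, -0.0, -3.138]
force: [-0.2, 0.2, 0.8]
grip_width: 0.0002
grip_force: 0.0
time_s: 10.87
ee_pos: [0.593, 0.0857, 0.0944]
eef_rot: [3.142, 0.0, -3.138]
force: [-0.2, 0.9, 0.8]
grip_width: 0.0005
grip_force: 0.0
time_s: 11.7
ee_pos: [0.593, 0.0857, 0.0944]
eef_rot: [3.142, 0.0, -3.138]
force: [-0.5, -0.4, 0.0]
grip_width: 0.0006
grip_force: 0.0
the job is handed in; nothing more can be done
None
```

The back run's valve was the open one and is now pushed shut to its stop. The arm held still for about 4 s pointing straight down about 2 cm above that run's union nut, touching nothing, and the job was handed in still pointing at 11.7 s; the hand-in returned no verdict.

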